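# Hang the bottle rack on the autosampler

## Robot

A 7-joint arm with a two-finger parallel gripper is mounted at the origin on the work surface. World frame = base frame: x ahead of the robot, y to its left, z up, the work surface at z = 0. Lengths are in m, angles in rad, forces in N, time in s.
With the tool pointing down it reaches from about 0.4 to 0.75 m from the base axis. Payload 19.5 kg.
Tool frame: the origin (TCP) lies between the finger pads; the fingertips stand 8 mm ahead of it and the grasp point (between the pads) lies 11 mm behind it; z points along the fingers, y is the direction in which the jaws open and shut (so a half turn about z gives the same grasp; the last joint's range is limited). The gripper opens to 85 mm and grips with 20 to 120 N. Pads are 22 mm wide; open, the fingers measure 114 mm over their backs; the gripper's body (76 mm by 85 mm) begins 54 mm behind the grasp point. The pads swing forward as they close: fully open they stand 13 mm farther back than shut.
Start: joints at [1.158, 0.707, -0.028, 1.485, 0.022, 0.951, -0.075], TCP at [0.208, -0.536, 0.239] pointing down, gripper open.
Joint ranges: [-2.71, 2.71], [-0.32, 2.16], [-1.57, 1.52], [0, 2.45], [-1.46, 4.6], [0, 2.02], [-2.83, 2.83]. Speed limits (rad/s): [1.89, 1.89, 2.57, 2.57, 3.01, 3.01, 3.01].

## Interface

Orientations are given as [roll, pitch, yaw] about the fixed x, y, z axes, in that order (R = Rz(yaw) Ry(pitch) Rx(roll)).
In Python, from workcell import env, cams gives the robot as it stands.
- The arm moves only by the tool arm_command, never from a script. Its arguments are lists of equal length, an entry for each row: "translation": the shift along the world's x, y, z in cm, a list of three; "rotation": the turn, a rotation vector about the world's x, y, z in rad, a list of three; "grip": the finger opening in cm, from 0 to 8.54. In form: {"translation": [[x, y, z], ...], "rotation": [[rx, ry, rz], ...], "grip": [grip, ...]}. A call has 1 to 20 rows; each row shifts and turns the pose as measured when the row begins; what a row does not reach is not made up. A row lasts 1/12 s, in which the tool goes at most 41.7 mm and 7.16 degrees, less where a joint would pass 70% of its speed; a pose out of reach is approached as far as the arm can. A call is refused whole if a number of a shift passes 4.17 or a number of a turn 0.125, either way. A call with a gripper value outside its range is refused whole. The fingers move at their own pace and stop on an object; "force" is the grip in N (left out, the last holds). Time passes only in rows, so rows that do not move let the fingers close. It gives the time, the measured TCP pose, the force and the opening at its end, in the units of the state.
- env.get_state(): the state, without advancing time (a new reading comes with each control period).
- cams.get_image(name): name is "side" or "top"; returns the picture (400x640x3 uint8, blue, green, red); there is no depth.
- cams.camera_info(name): a dict with "intrinsics" (3x3 intrinsics, pixels), "extrinsics" (4x4, takes a point from world to camera coordinates). Camera axes: x right, y down, z forward; pixel columns grow to the right and rows downward; lengths in m; the calibration is good to about 2 mm. A picture is of the moment at which its call begins. camera_info takes no time and is no camera call.
- env.sign_off(): hands the job in, once; it reports no verdict.
The state is a dict: "time_s": time; "qpos": joint angles; "qvel": joint speeds; "joint_efforts": joint torques, N m; "tcp_pos": TCP position; "tool_rot": TCP orientation; "contact_force": force on the tool from outside, world axes, zero at the start; "wrist_torque": the same for the moment, N m; "opening": finger opening in m.
Only numpy, scipy, OpenCV 4.12 (cv2) and the standard library are available. Lean on these libraries where they do the work, as an engineer would, in place of code of your own. Each camera call takes 0.05 s, during which the arm holds its last target.

## Task

Pick up the bottle rack by its handle and hang it on the two hooks on the side of the autosampler: press it down gently (never harder than about 25 N) until its rail has snapped past the spring catches and is fully home in both hooks. Before letting go, tug it lightly upwards to check that both catches hold it, then let it go hanging upright. Do not disturb the bottles.

Things in the scene. Friction and masses are not known exactly. Their poses are not given: they have to be found in the camera images.
- rack: Loose bottle rack, grey metal tote, 0.54 kg give or take a quarter, upright on the bench. 300 mm long (its x), tray 80 mm deep (its y -45 to +35 mm). Origin: middle of the underside, z up. On its +y side an 8 mm round steel hanging rail runs along x, 288 mm long, at y = +55 mm. Rubber bumpers low on that side (z 3 to 23, x = +-120 mm) reach to y = +64 mm and rest on the sampler's side when hung.
- handle (a point): Middle of the rack's blue handle bar, above its balance point (rack x 0, y +8, z 142 mm). The bar runs along rack x over the whole length, 12 mm thick in y, z 132 to 152 mm, free all round except for the end plates at x = +-148 mm. Grip here from above, fingers closing along rack y.
- near_mark (a point): Nominal rail centre at rack x = +100, y = +55, z = 95 mm; belongs over near_seat. The rail is clamped in height slots in the end plates and really sits anywhere from 7 mm below to 7 mm above this nominal height (level, the same at both ends, firm): not measured, to be found by feel.
- far_mark (a point): Nominal rail centre at rack x = -100, y = +55, z = 95 mm; belongs over far_seat. True rail height off by the same -7 to +7 mm as at near_mark.
- sampler: Fixed white autosampler, 400 mm long (its x), 260 mm wide (its y), deck 200 mm above the bench, rear housing to 270 mm along its +y edge. Origin: centre of the underside. On its -y side (plane y = -130 mm) sit two steel hooks, 28 mm wide, at x = -100 and +100 mm. Rack and sampler have matching axes when hung.
- near_seat (a point): Rail centre when home in the hook at sampler x = +100 mm: 12 mm out from the side, 150 mm above the bench; axes as the sampler's. The hook is a J open at the top: slot from 4 to 16 mm out from the side, floor at 146 mm, lip 4 mm thick to 174 mm, flared outwards to about 26 mm out at 183 mm; back plate up to 190 mm. Hung, the handle is 59 mm out from the side.
- far_seat (a point): The same for the hook at sampler x = -100 mm.
- near_catch (a joint): Spring catch of the hook at x = +100 mm: 0 = sprung out, grows as it is pushed back into the sampler (m, to 0.009). Spring force 6.5 N at 0 plus 0.5 N per mm. Pushed back 3 to 5 mm while the rail passes, it snaps out again over the rail once that is home.
- far_catch (a joint): The same for the hook at x = -100 mm.
- near_nose: Orange slippery nose of the catch, 16 mm wide, reaching 11 mm out from the side (5 mm short of the lip). Front: a steep ramp, which the rail meets some 20 mm above its seat; the hand must push with about 10 to 20 N to press it past both noses. Flat underside 5.5 mm above the seat: the home rail has 1.5 mm of play, then is held well beyond 20 N. Origin: on the side, at seat height.
- far_nose: The same on the hook at x = -100 mm.
- bottle_a: White jar with blue cap, 44 mm wide, 85 mm tall, standing on the bench; leave alone. Origin: underside.
- bottle_b: Amber jar with white cap, 44 mm wide, 85 mm tall, standing on the bench; leave alone. Origin: underside.
- bottle_c: Small white jar with blue cap, 36 mm wide, 60 mm tall, standing on the autosampler's deck; leave alone. Origin: underside.

How it is judged:
On the way, in this order (a step that is already met when the one before it is completed fails the run):
1. the rack is lifted off the bench in the gripper (height (world z) of rack above 0.03 m and contact force between the fingers and rack above 1 N), for 0.2 s.
2. still held, the rail is pressed home onto both hooks, lying free under the sprung-out catches (z of near_mark in the frame of near_seat between -0.009 and 0.0082 m and z of far_mark in the frame of far_seat between -0.009 and 0.0082 m and horizontal distance between near_mark and near_seat below 0.035 m and horizontal distance between far_mark and far_seat below 0.035 m and value of joint each of near_catch, far_catch below 0.0015 m and contact force between the fingers and rack above 1 N and contact force between rack and near_nose below 0.5 N and contact force between rack and far_nose below 0.5 N and contact force between rack and sampler above 2 N), for 0.1 s.
3. tugged upwards in the gripper, the rack bears on both catches at once with at least 1 N each, still home (contact force between rack and near_nose above 1 N and contact force between rack and far_nose above 1 N and value of joint each of near_catch, far_catch below 0.0015 m and z of near_mark in the frame of near_seat below 0.01 m and z of far_mark in the frame of far_seat below 0.01 m and contact force between the fingers and rack above 1 N), for 0.1 s.
At the end, for the whole second after the job is handed in: Let go, the rack hangs still and upright (within 0.12 rad), its rail home in both hooks: each rail mark 9 mm below to 8.2 mm above its seat point (the rail may sit 7 mm off its mark) and within 35 mm sideways, both catches sprung out (pushed back under 1.5 mm) and unloaded (under 0.5 N) (z of near_mark in the frame of near_seat between -0.009 and 0.0082 m and z of far_mark in the frame of far_seat between -0.009 and 0.0082 m and horizontal distance between near_mark and near_seat below 0.035 m and horizontal distance between far_mark and far_seat below 0.035 m and value of joint each of near_catch, far_catch below 0.0015 m and angle between rack's own z axis and vertical below 0.12 rad and linear speed of rack below 0.02 m/s and contact force between rack and near_nose below 0.5 N and contact force between rack and far_nose below 0.5 N); the robot touches nothing.
It fails at once if the rack is pressed or pulled against the autosampler with great force (over 60 N) (contact force between rack and sampler above 60 N).
It fails at once if a catch is strained by more than 20 N, as by a hard tug (contact force between rack and near_nose above 20 N or contact force between rack and far_nose above 20 N).
It fails at once if a bottle is moved more than 20 mm or tipped (distance of any of bottle_a, bottle_b, bottle_c from where it was at the start of the episode above 0.02 m or angle between any of bottle_a, bottle_b, bottle_c's own z axis and vertical above 0.35 rad).
It also fails if it takes over 70 s, if anything falls off the work surface, if the arm or the gripper's body presses on something with over 40 N, if the wrist force passes 120 N, or if a joint passes its speed limit or range.

## Working session

There is one attempt and no reset: what is moved stays moved. The work goes in short steps, Python scripts to look and compute and a tool call to move; the robot and the scene stay as the last step left them, time stands still between calls to the robot, and variables do not carry over. Pictures are saved under pics/ and viewed, and the job is handed in when it is done.

Besides the shell and the picture viewer there is one more tool, called after "Request:" in YAML: its name, and indented under it one key for each argument. arm_command: Moves the arm, as the interface text tells. Its arguments: {"type":"object","properties":{"translation":{"type":"array","items":{"type":"array","items":{"type":"number"}}},"rotation":{"type":"array","items":{"type":"array","items":{"type":"number"}}},"grip":{"type":"array","items":{"type":"number"}},"force":{"type":"number"}},"required":["translation","rotation","grip"]}

```bash
mkdir -p pics; python3 - <<'E'
from workcell import env,cams
import cv2
for n in("side","top"):
    cv2.imwrite(f"pics/{n}0.png",cams.get_image(n)); i=cams.camera_info(n); print(n,i["intrinsics"],i["extrinsics"])
print(env.get_state())
E
```

```text
side [[438.82310635   0.         315.96795489]
 [  0.         438.82310635 200.82750034]
 [  0.           0.           1.        ]] [[-0.947111   -0.32072319  0.01083501  0.54879652]
 [-0.24893702  0.71297786 -0.65550967  0.26363959]
 [ 0.20251203 -0.62353765 -0.75510905  0.83981923]
 [ 0.          0.          0.          1.        ]]
top [[444.89492347   0.         319.97906164]
 [  0.         444.89492347 200.18543492]
 [  0.           0.           1.        ]] [[-1.11279094e-04 -9.99954493e-01  9.53936816e-03 -3.41908602e-02]
 [-9.89441058e-01 -1.27249671e-03 -1.44930239e-01  5.81937527e-01]
 [ 1.44935782e-01 -9.45477023e-03 -9.89395890e-01  1.01191678e+00]
 [ 0.00000000e+00  0.00000000e+00  0.00000000e+00  1.00000000e+00]]
{'time_s': 0.1, 'qpos': array([ 1.15830111,  0.70700618, -0.02764639,  1.48494883,  0.02201053,
        0.95088884, -0.07553046]), 'qvel': array([ 0.00126834, -0.00109973,  0.00086518, -0.00149497,  0.00073964,
       -0.00232963,  0.00023271]), 'joint_efforts': array([ 4.28590982e-03, -8.84280825e+01,  1.23744261e+00, -2.36450940e+01,
        1.71605410e-02,  5.03339834e-03,  4.15307750e-05]), 'tcp_pos': array([ 0.20828597, -0.53571012,  0.2388946 ]), 'tool_rot': array([-3.14064415e+00,  1.74127431e-05,  3.70792453e-01]), 'contact_force': array([-0.40034361,  0.25474877, -0.07313459]), 'wrist_torque': array([0.02027239, 0.0346249 , 0.0509192 ]), 'opening': 0.08547014782951208}
```

View pics/side0.png

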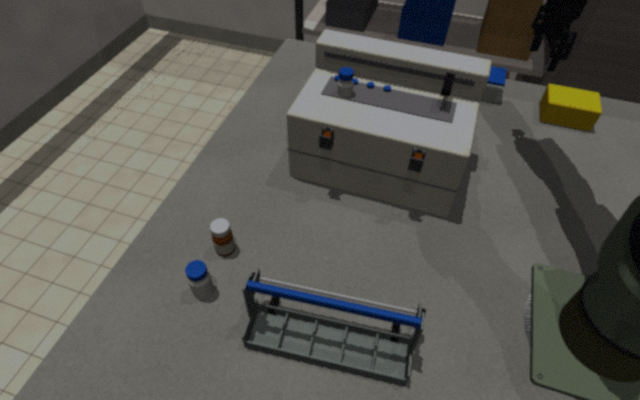

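View pics/top0.png

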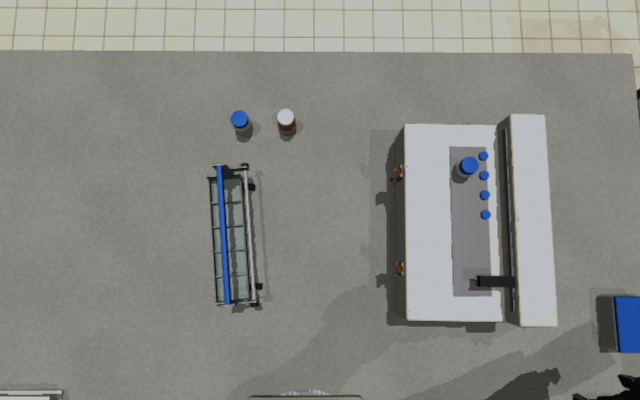

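```bash
python3 - <<'E'
import cv2
s=cv2.imread("pics/side0.png");t=cv2.imread("pics/top0.png")
def crop(im,x,y,w,h,k,n): cv2.imwrite("pics/"+n,cv2.resize(im[y:y+h,x:x+w],None,fx=k,fy=k,interpolation=cv2.INTER_CUBIC))
crop(s,235,260,200,125,4,"c1.png");crop(s,280,60,200,150,4,"c2.png")
crop(t,190,150,100,170,3.5,"c3.png");crop(t,380,110,80,220,2.7,"c4.png")
a=cv2.resize(t[155:185,200:270],None,fx=8,fy=8,interpolation=2);b=cv2.resize(t[285:315,200:270],None,fx=8,fy=8,interpolation=2)
cv2.imwrite("pics/c5.png",cv2.vconcat([a,b]))
a=cv2.resize(t[110:145,380:430],None,fx=8,fy=8,interpolation=2);b=cv2.resize(t[295:330,380:430],None,fx=8,fy=8,interpolation=2)
cv2.imwrite("pics/c6.png",cv2.vconcat([a,b]))
a=cv2.resize(t[160:185,380:430],None,fx=8,fy=8,interpolation=2);b=cv2.resize(t[255:280,380:430],None,fx=8,fy=8,interpolation=2)
cv2.imwrite("pics/c7.png",cv2.vconcat([a,b]))
E
```

```text
(no output)
```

View pics/c1.png

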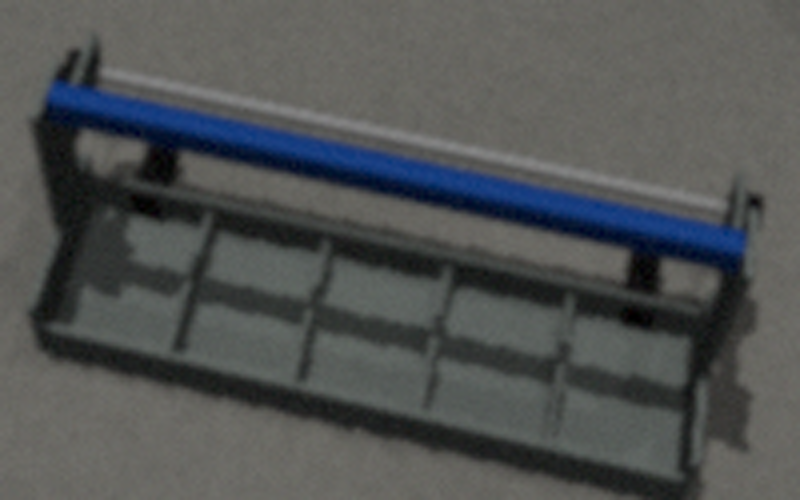

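View pics/c2.png

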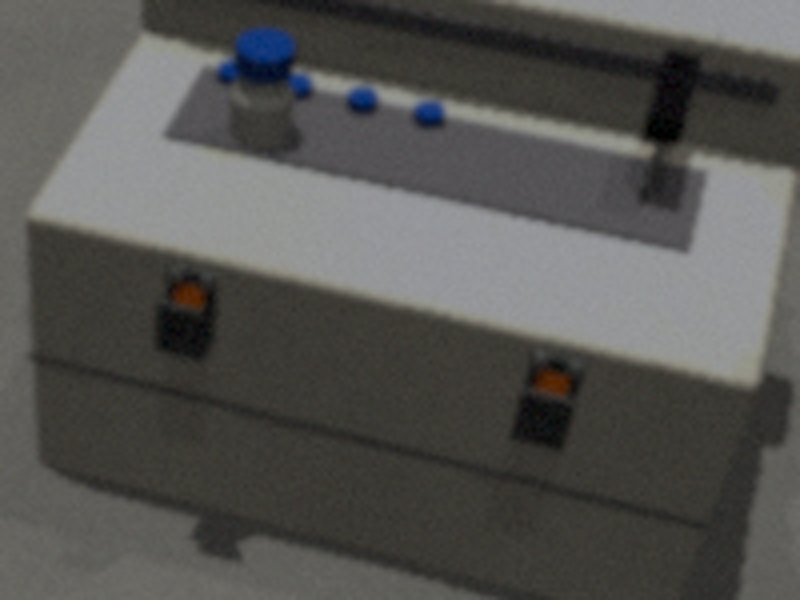

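View pics/c5.png

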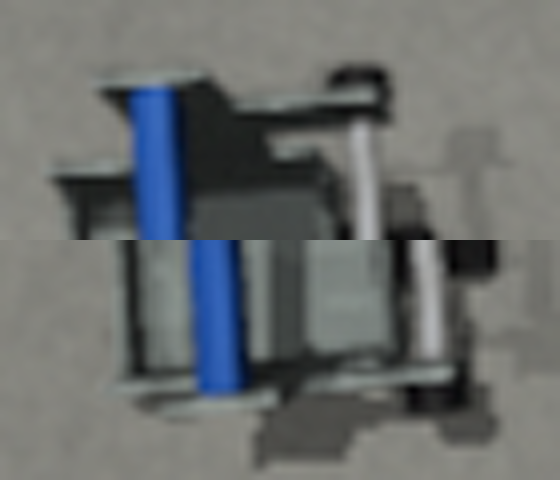

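View pics/c6.png

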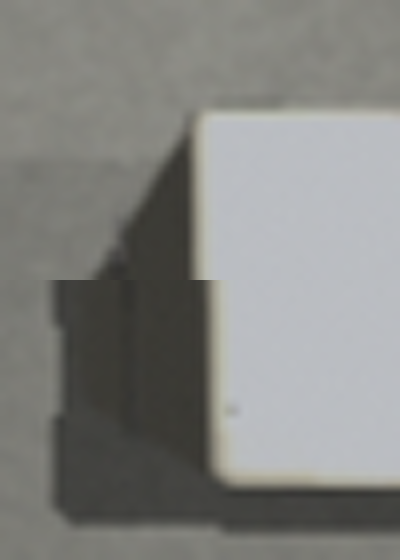

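View pics/c7.png

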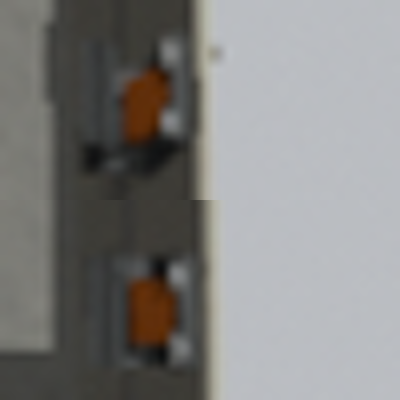

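```bash
cat > h.py <<'E'
import numpy as np,cv2
from workcell import env,cams
def P(n):
    i=cams.camera_info(n); return np.array(i["intrinsics"])@np.array(i["extrinsics"])[:3]
def tri(s,t):
    X=cv2.triangulatePoints(P("side"),P("top"),np.array(s,float).T,np.array(t,float).T);X=(X[:3]/X[3]).T
    for n,o in(("side",s),("top",t)):
        p=(P(n)@np.c_[X,np.ones(len(X))].T);p=(p[:2]/p[2]).T; print(n,"res",np.round(p-np.array(o),1).tolist())
    return X
def proj(n,X):
    p=P(n)@np.c_[X,np.ones(len(X))].T; return (p[:2]/p[2]).T
E
python3 - <<'E'
from h import *
print(np.round(tri([(247.5,285.6),(420.7,322.4),(260.5,278.7),(416,311.7),(288,115),(469.2,156.2),(327.5,134),(418.2,155.5)],
[(219.3,165.9),(227.6,304.2),(245,170),(253.7,300),(404.4,124.1),(406.5,320.6),(398.4,173),(399,269)])*1000,1))
E
```

```text
side res [[-0.3, -0.1], [0.2, 0.0], [-0.6, -0.2], [0.6, 0.1], [-0.7, -0.2], [0.5, 0.1], [0.3, 0.1], [0.1, 0.0]]
top res [[0.0, 0.2], [0.0, -0.1], [0.1, 0.5], [0.0, -0.5], [0.1, 0.7], [0.0, -0.5], [-0.0, -0.3], [-0.0, -0.1]]
[[ 642.1  185.4  139.5]
 [ 350.   158.   143.6]
 [ 644.1  138.    86.6]
 [ 355.2  111.6   89.9]
 [ 719.2 -208.8  192.3]
 [ 323.7 -200.7  197.4]
 [ 620.9 -196.7  174.4]
 [ 422.  -192.5  176.2]]
```

```bash
python3 - <<'E'
from h import *
from scipy.optimize import least_squares
def T(p,X):
    c,s=np.cos(p[2]),np.sin(p[2]); X=np.array(X,float)
    return np.c_[p[0]+c*X[:,0]-s*X[:,1],p[1]+s*X[:,0]+c*X[:,1],X[:,2]]
def fit(m,o,p0,nz=0):
    def f(p):
        r=[]
        for (cam,uv,x) in o:
            x=np.array(x,float)
            if nz and len(uv)==2 and x[2]<0: x=x.copy();x[2]=p[3]
            r+=list(proj(cam,T(p,[x]))[0]-uv)
        return np.array(r)
    r=least_squares(f,p0,loss="soft_l1"); print(m,np.round(r.x,4)); print(np.round(r.fun.reshape(-1,2),1).tolist()); return r.x
fit("sampler",[("side",(288,115),(-.2,-.13,.2)),("side",(469.2,156.2),(.2,-.13,.2)),("side",(291.2,175.5),(-.2,-.13,0)),
("top",(404.4,124.1),(-.2,-.13,.2)),("top",(406.5,320.6),(.2,-.13,.2))],[.52,-.33,3.12])
fit("rack",[("side",(247.5,285.6),(-.148,.004,.142)),("side",(420.7,322.4),(.148,.004,.142)),
("top",(219.3,165.9),(-.148,.008,.152)),("top",(227.6,304.2),(.148,.008,.152)),
("side",(260.5,278.7),(-.145,.055,-1)),("side",(416,311.7),(.145,.055,-1)),("top",(245,170),(-.145,.055,-1)),("top",(253.7,300),(.145,.055,-1)),
("side",(245,346.2),(-.15,-.045,0)),("side",(407.5,382.5),(.15,-.045,0))],[.5,.16,3.23,.09],1)
E
```

```text
sampler [ 0.5171 -0.3335  3.1222]
[[-1.2, -2.7], [2.8, -0.1], [-1.3, 0.4], [0.2, -0.7], [-0.2, 1.8]]
rack [0.4945 0.1767 3.2406 0.084 ]
[[-0.9, 0.1], [1.4, 1.0], [-0.2, -1.2], [1.1, 1.2], [-0.1, -0.2], [0.1, -0.3], [1.0, 0.6], [2.2, -0.9], [0.2, 0.4], [-1.6, 1.8]]
```

Request:
arm_command:
  translation:
    - [0,0,3.5]
    - [0,0,3.5]
    - [0,0,3.5]
    - [0,0,3.5]
    - [2.4,2.4,0]
    - [2.4,2.4,0]
    - [2.4,2.4,0]
    - [2.4,2.4,0]
    - [2.4,2.4,0]
    - [2.4,2.4,0]
    - [2.4,2.4,0]
    - [2.4,2.4,0]
    - [2.4,2.4,0]
    - [2.4,2.4,0]
  rotation:
    - [0,0,0]
    - [0,0,0]
    - [0,0,0]
    - [0,0,0]
    - [0,0,-0.05]
    - [0,0,-0.05]
    - [0,0,-0.05]
    - [0,0,-0.05]
    - [0,0,-0.05]
    - [0,0,-0.03]
    - [0,0,0]
    - [0,0,0]
    - [0,0,0]
    - [0,0,0]
  grip: [8.5,8.5,8.5,8.5,8.5,8.5,8.5,8.5,8.5,8.5,8.5,8.5,8.5,8.5]

```text
time_s: 1.27
tcp_pos: [0.4497, -0.2858, 0.383]
tool_rot: [-3.135, 0.003, 0.064]
contact_force: [0.3, -0.1, 0.2]
opening: 0.0853
```

Request:
arm_command:
  translation:
    - [0.4,3.8,0]
    - [0.4,3.8,0]
    - [0.4,3.8,0]
    - [0.4,3.8,0]
    - [0.4,3.8,0]
    - [0.4,3.8,-1]
    - [0.4,3.8,-2]
    - [0.4,3.8,-2]
    - [0.4,3.8,-2]
    - [0.4,3.8,-2]
    - [0.4,3.8,-2]
    - [0.2,3.6,-2]
    - [0,0,0]
    - [0,0,0]
  rotation:
    - [0,0,0.02]
    - [0,0,0.01]
    - [0,0,0]
    - [0,0,0]
    - [0,0,0]
    - [0,0,0]
    - [0,0,0]
    - [0,0,0]
    - [0,0,0]
    - [0,0,0]
    - [0,0,0]
    - [0,0,0]
    - [0,0,0]
    - [0,0,0]
  grip: [8.5,8.5,8.5,8.5,8.5,8.5,8.5,8.5,8.5,8.5,8.5,8.5,8.5,8.5]

```text
time_s: 2.43
tcp_pos: [0.4931, 0.1815, 0.2515]
tool_rot: [-3.133, 0.007, 0.105]
contact_force: [-0.5, -1.1, 1.2]
opening: 0.0851
```

Request:
arm_command:
  translation:
    - [0.2,-1.1,-1.5]
    - [0,0,-1.5]
    - [0,0,-1.5]
    - [0,0,-1]
    - [0,0,0]
    - [0,0,0]
  rotation:
    - [-0.009,-0.007,-0.011]
    - [0,0,0]
    - [0,0,0]
    - [0,0,0]
    - [0,0,0]
    - [0,0,0]
  grip: [8.5,8.5,8.5,8.5,8.5,8.5]

```text
time_s: 2.93
tcp_pos: [0.4953, 0.168, 0.1952]
tool_rot: [3.14, 0.0, 0.092]
contact_force: [-0.3, 0.2, -0.1]
opening: 0.0849
```

```bash
python3 - <<'E'
from h import *
s=cams.get_image("side");t=cams.get_image("top")
cv2.imwrite("pics/d1.png",cv2.resize(s[180:400,220:460],None,fx=3,fy=3)[:600]);cv2.imwrite("pics/d2.png",t)
E
```

```text
(no output)
```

View pics/d1.png

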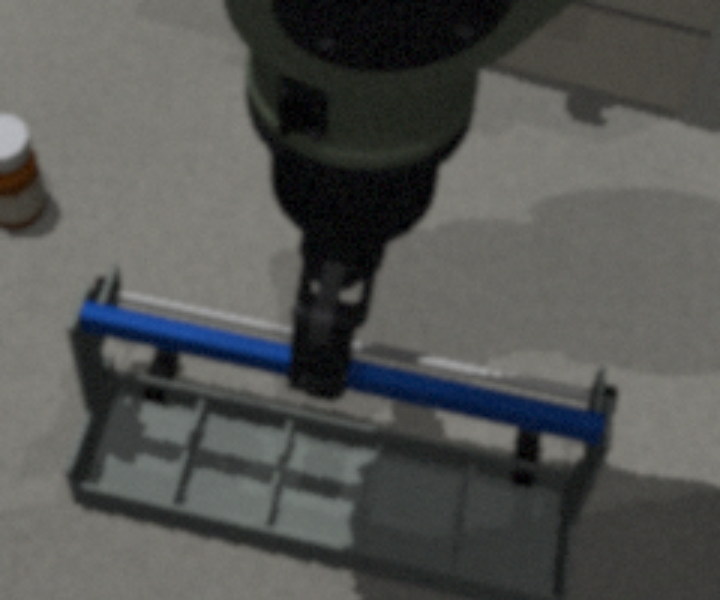

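View pics/d2.png

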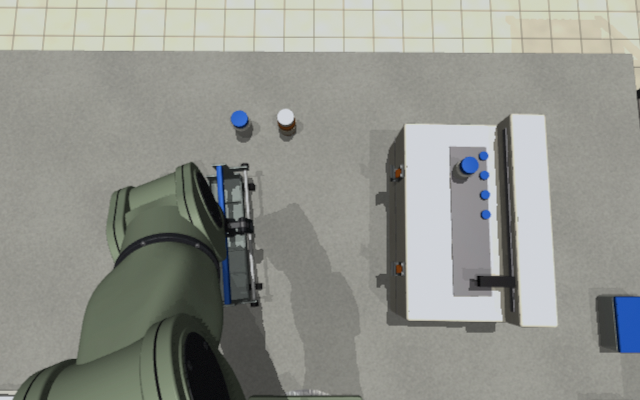

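Request:
arm_command:
  translation:
    - [0,0.1,-1.6]
    - [0,0.1,-1.6]
    - [0,0,-1.6]
    - [0,0,-1.3]
    - [0,0,-0.1]
    - [0,0,0]
    - [0,0,0]
    - [0,0,0]
    - [0,0,0]
    - [0,0,0]
    - [0,0,0]
    - [0,0,0]
    - [0,0,0]
    - [0,0,0]
  rotation:
    - [0,0,0]
    - [0,0,0]
    - [0,0,0]
    - [0,0,0]
    - [0,0,0]
    - [0,0,0]
    - [0,0,0]
    - [0,0,0]
    - [0,0,0]
    - [0,0,0]
    - [0,0,0]
    - [0,0,0]
    - [0,0,0]
    - [0,0,0]
  grip: [8.5,8.5,8.5,8.5,8.5,6,3,1,1,1,1,1,1,1]
  force: 80

```text
time_s: 4.2
tcp_pos: [0.4989, 0.1707, 0.1403]
tool_rot: [-3.139, -0.013, 0.091]
contact_force: [0.9, -0.4, -4.7]
opening: 0.0106
```

```bash
python3 - <<'E'
from h import *
s=cams.get_image("side")
cv2.imwrite("pics/d3.png",cv2.resize(s[220:380,220:440],None,fx=3.6,fy=3.6,interpolation=2));print(env.get_state())
E
```

```text
{'time_s': 4.25, 'qpos': array([-3.91442439e-01,  7.76022630e-01,  3.41229583e-04,  1.79090352e+00,
        2.72660546e-03,  5.61999396e-01, -1.87286427e+00]), 'qvel': array([-0.0014334 , -0.00043693,  0.00043641,  0.00074429,  0.00087432,
        0.00123197,  0.00254906]), 'joint_efforts': array([ 1.69761130e-01, -8.74625015e+01,  2.12884180e+00, -1.66002703e+01,
        7.54578318e-02, -1.72384400e-01, -4.68567509e-03]), 'tcp_pos': array([0.49891734, 0.17070303, 0.14032442]), 'tool_rot': array([-3.13946799, -0.01260347,  0.09141711]), 'contact_force': array([-1.01465726,  0.87603814, -3.77083193]), 'wrist_torque': array([ 0.00712768,  0.13096786, -0.00672869]), 'opening': 0.011194262982082412}
```

View pics/d3.png

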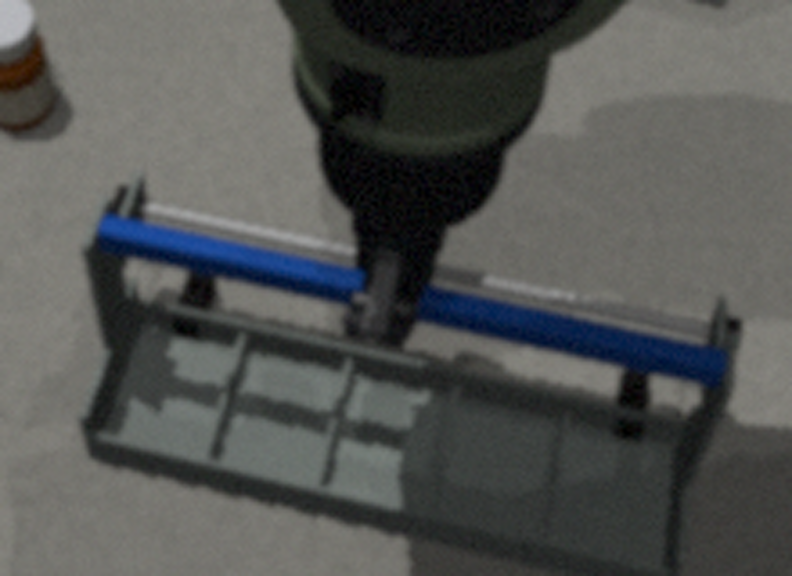

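Request:
arm_command:
  translation:
    - [0,0,0]
    - [0,0,0]
    - [0,0,0]
    - [0,0,0]
  rotation:
    - [0,0,0]
    - [0,0,0]
    - [0,0,0]
    - [0,0,0]
  grip: [4,4,4,4]

```text
time_s: 4.58
tcp_pos: [0.4992, 0.1707, 0.1405]
tool_rot: [-3.139, -0.013, 0.091]
contact_force: [0.7, -0.2, 0.0]
opening: 0.0404
```

Request:
arm_command:
  translation:
    - [-0.3,0,-0.5]
    - [0,0,-0.4]
    - [0,0,0]
    - [0,0,0]
  rotation:
    - [0,0.013,0]
    - [0,0,0]
    - [0,0,0]
    - [0,0,0]
  grip: [4,4,4,4]

```text
time_s: 4.92
tcp_pos: [0.4959, 0.1707, 0.1305]
tool_rot: [-3.138, 0.001, 0.091]
contact_force: [0.5, 1.2, 0.1]
opening: 0.0401
```

Free descent works; now close in small checks.

Request:
arm_command:
  translation:
    - [0,0,0]
    - [0,0,0]
    - [0,0,0]
    - [0,0,0]
  rotation:
    - [-0.003,-0.001,0]
    - [0,0,0]
    - [0,0,0]
    - [0,0,0]
  grip: [2,1.5,1,1]
  force: 40

```text
time_s: 5.25
tcp_pos: [0.4959, 0.1709, 0.1304]
tool_rot: [-3.141, 0.0, 0.091]
contact_force: [0.1, 0.2, -4.2]
opening: 0.0115
```

Request:
arm_command:
  translation:
    - [0,0,0]
    - [0,0,0]
    - [0,0,1]
    - [0,0,1]
    - [0,0,1]
    - [0,0,1]
    - [0,0,0]
    - [0,0,0]
    - [0,0,0]
  rotation:
    - [0,0,0]
    - [0,0,0]
    - [0,0,0]
    - [0,0,0]
    - [0,0,0]
    - [0,0,0]
    - [0,0,0]
    - [0,0,0]
    - [0,0,0]
  grip: [1,1,1,1,1,1,1,1,1]
  force: 80

```text
time_s: 6.0
tcp_pos: [0.4948, 0.1702, 0.1739]
tool_rot: [3.141, 0.003, 0.091]
contact_force: [-0.3, 1.1, -5.6]
opening: 0.0112
```

```bash
python3 - <<'E'
from h import *
s=cams.get_image("side")
cv2.imwrite("pics/d4.png",cv2.resize(s[220:380,220:440],None,fx=3.6,fy=3.6,interpolation=2));print(env.get_state())
E
```

```text
{'time_s': 6.05, 'qpos': array([-3.92412926e-01,  7.23384628e-01,  1.63926967e-04,  1.75578954e+00,
       -5.66517257e-04,  6.65498571e-01, -1.87142199e+00]), 'qvel': array([-0.00036934,  0.00647801, -0.0004393 ,  0.0014482 , -0.00061243,
       -0.00231018,  0.0009635 ]), 'joint_efforts': array([-2.55735760e-02, -8.67747617e+01,  1.88270912e+00, -1.88995528e+01,
        3.75199935e-02,  7.22601567e-02,  1.75884645e-03]), 'tcp_pos': array([0.49473835, 0.17021123, 0.17373053]), 'tool_rot': array([3.14090973e+00, 3.01301131e-03, 9.12170303e-02]), 'contact_force': array([-0.14572162, -1.12703569, -5.3866438 ]), 'wrist_torque': array([ 0.03038512, -0.00667753, -0.01400177]), 'opening': 0.011081196154009659}
```

View pics/d4.png

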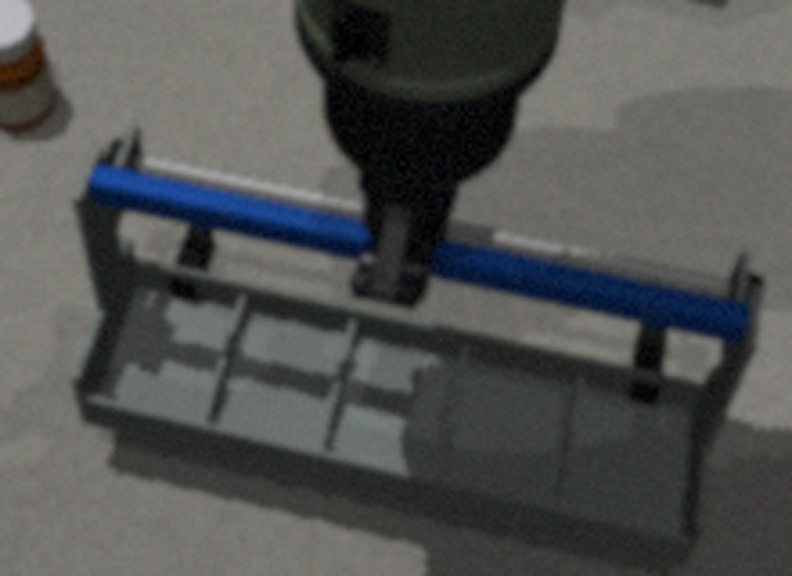

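Request:
arm_command:
  translation:
    - [0,0,1.5]
    - [0,0,2]
    - [0,0,2]
    - [0,0,2]
    - [0,0,1.5]
    - [0.2,-1,0]
    - [0.2,-2,0]
    - [0.2,-2.5,0]
    - [0.2,-2.5,0]
    - [0.2,-2.5,0]
    - [0.2,-2.5,0]
    - [0.2,-2.5,0]
    - [0.2,-2.5,0]
    - [0.2,-2.5,0]
    - [0.2,-2.5,0]
    - [0.2,-2,0]
    - [0.2,-1,0]
    - [0,0,0]
    - [0,0,0]
  rotation:
    - [0,0,0]
    - [0,0,0]
    - [0,0,0]
    - [0,0,0]
    - [0,0,0]
    - [0,0,-0.01]
    - [0,0,-0.01]
    - [0,0,-0.01]
    - [0,0,-0.01]
    - [0,0,-0.01]
    - [0,0,-0.01]
    - [0,0,-0.01]
    - [0,0,-0.01]
    - [0,0,-0.01]
    - [0,0,-0.01]
    - [0,0,-0.01]
    - [0,0,0]
    - [0,0,0]
    - [0,0,0]
  grip: [1,1,1,1,1,1,1,1,1,1,1,1,1,1,1,1,1,1,1]

```text
time_s: 7.63
tcp_pos: [0.5102, -0.111, 0.2495]
tool_rot: [3.137, 0.028, -0.032]
contact_force: [-0.8, -0.1, -4.8]
opening: 0.0109
```

Request:
arm_command:
  translation:
    - [0.5,0.2,0.5]
    - [0.4,0.2,0.5]
    - [0,0,0]
    - [0,0,0]
    - [0,0,0]
  rotation:
    - [0.004,-0.02,0.011]
    - [0,-0.008,0]
    - [0,0,0]
    - [0,0,0]
    - [0,0,0]
  grip: [1,1,1,1,1]

```text
time_s: 8.05
tcp_pos: [0.5202, -0.1029, 0.2599]
tool_rot: [-3.14, -0.003, -0.015]
contact_force: [0.2, -0.0, -5.5]
opening: 0.0113
```

```bash
python3 - <<'E'
from h import *
s=cams.get_image("side");t=cams.get_image("top")
cv2.imwrite("pics/e1.png",cv2.resize(s[50:250,270:500],None,fx=3,fy=3,interpolation=2));print(env.get_state())
cv2.imwrite("pics/e2.png",cv2.resize(t[120:330,330:430],None,fx=2.8,fy=2.8,interpolation=2))
E
```

```text
{'time_s': 8.15, 'qpos': array([ 1.36149176e-01,  6.13366896e-01,  7.79946262e-04,  1.61906033e+00,
       -3.26774337e-03,  9.07101997e-01, -1.44689579e+00]), 'qvel': array([0.00541334, 0.00294836, 0.004885  , 0.00072181, 0.00159556,
       0.00035885, 0.0004059 ]), 'joint_efforts': array([-3.00553478e-01, -8.31271219e+01,  1.52892753e+00, -2.41762483e+01,
        1.53757876e-02, -4.69628780e-02, -1.36083551e-02]), 'tcp_pos': array([ 0.52007446, -0.1030796 ,  0.25972124]), 'tool_rot': array([-3.13973452e+00, -2.30922107e-03, -1.48984672e-02]), 'contact_force': array([ 0.35907211,  0.39158169, -5.49667461]), 'wrist_torque': array([ 0.03274806,  0.05618955, -0.0633688 ]), 'opening': 0.011188308148023067}
```

View pics/e1.png

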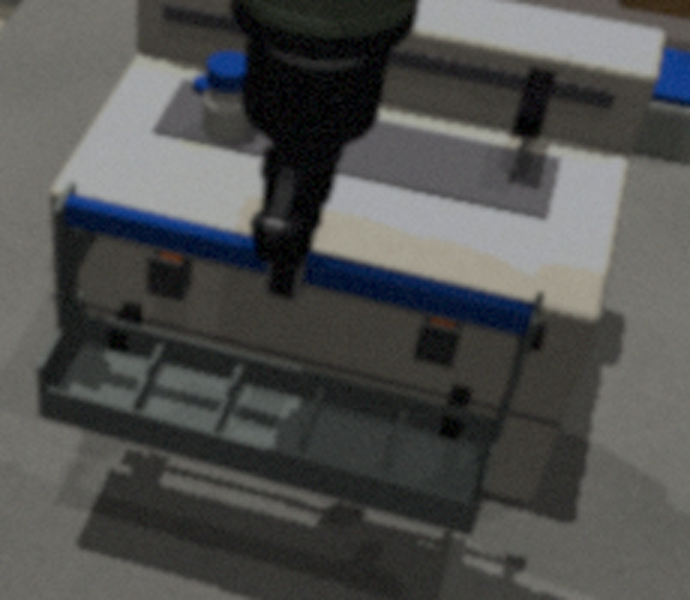

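View pics/e2.png

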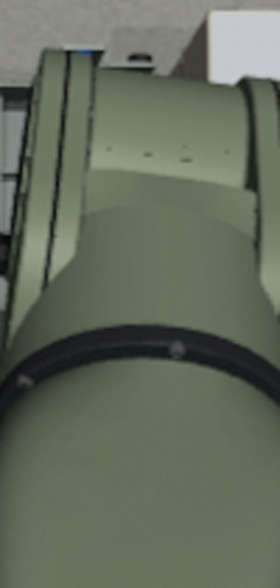

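```bash
python3 - <<'E'
from h import *
y=-0.015
for dz in (.009,.0115,.014):
  c=np.array([.5201,-.1031,.2597+dz]);d=np.array([np.cos(y),np.sin(y),0])*.148
  print(dz,proj("side",np.array([c+d,c-d])).round(1).tolist())
E
```

```text
0.009 [[291.2, 120.2], [447.1, 157.2]]
0.0115 [[291.2, 119.2], [447.4, 156.2]]
0.014 [[291.1, 118.1], [447.8, 155.1]]
```

Request:
arm_command:
  translation:
    - [0,-1,0]
    - [0,-1.2,0]
    - [0,-1.2,0]
    - [0,-0.6,0]
    - [0,0,0]
    - [0,0,0]
    - [0,0,0]
  rotation:
    - [-0.002,0.002,-0.005]
    - [0,0,0]
    - [0,0,0]
    - [0,0,0]
    - [0,0,0]
    - [0,0,0]
    - [0,0,0]
  grip: [1,1,1,1,1,1,1]

```text
time_s: 8.73
tcp_pos: [0.5198, -0.1442, 0.2591]
tool_rot: [-3.132, 0.002, -0.014]
contact_force: [-0.1, 9.4, -2.2]
opening: 0.0113
```

Request:
arm_command:
  translation:
    - [0,0.2,0]
    - [0,0,0]
    - [0,0,0]
  rotation:
    - [-0.005,0,0]
    - [0,0,0]
    - [0,0,0]
  grip: [1,1,1]

```text
time_s: 8.98
tcp_pos: [0.5199, -0.1419, 0.2587]
tool_rot: [-3.132, 0.002, -0.011]
contact_force: [0.0, 7.2, -2.7]
opening: 0.0113
```

```bash
python3 - <<'E'
from h import *
s=cams.get_image("side")
cv2.imwrite("pics/e3.png",cv2.resize(s[50:250,270:500],None,fx=3,fy=3,interpolation=2));print(env.get_state())
E
```

```text
{'time_s': 9.0333, 'qpos': array([ 0.21785649,  0.63095524, -0.01011417,  1.58234049, -0.00430308,
        0.93268083, -1.36910986]), 'qvel': array([-1.38237683e-03,  8.87484176e-05,  1.61900368e-03,  6.52615497e-04,
        4.67884633e-04, -8.07322471e-05, -2.65900704e-03]), 'joint_efforts': array([  4.69297439, -83.88457775,   6.13357544, -25.04006624,
         1.971009  ,  -0.73703494,  -0.93185032]), 'tcp_pos': array([ 0.51990436, -0.14191526,  0.25867359]), 'tool_rot': array([-3.13149458e+00,  2.40508830e-03, -1.05487667e-02]), 'contact_force': array([-0.14836793,  8.96174167, -2.88741072]), 'wrist_torque': array([2.56900327, 0.02588256, 0.7985199 ]), 'opening': 0.010957391776934442}
```

View pics/e3.png

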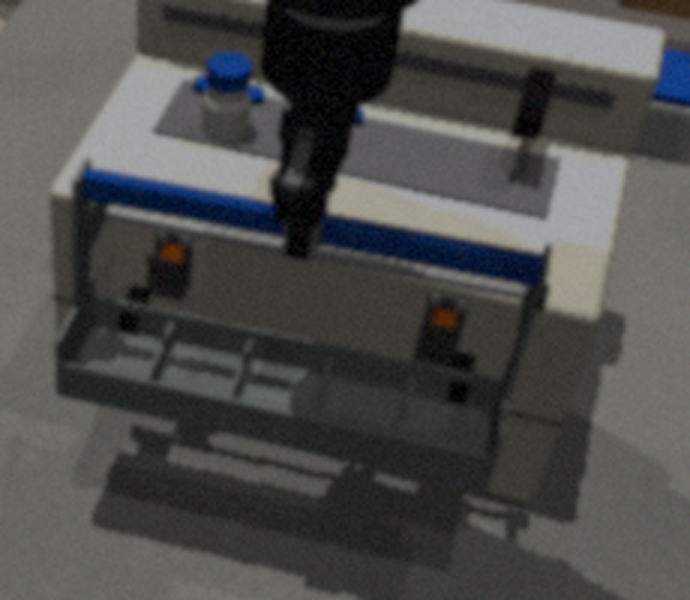

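Request:
arm_command:
  translation:
    - [0,1,0]
    - [0,0.5,0]
    - [0,0,-1]
    - [0,0,-1]
    - [0,0,0]
    - [0,0,0]
  rotation:
    - [-0.009,-0.002,-0.009]
    - [0,0,0]
    - [0,0,0]
    - [0,0,0]
    - [0,0,0]
    - [0,0,0]
  grip: [1,1,1,1,1,1]

```text
time_s: 9.53
tcp_pos: [0.5197, -0.1324, 0.238]
tool_rot: [-3.141, 0.0, -0.023]
contact_force: [-0.7, -0.0, -4.8]
opening: 0.0112
```

```bash
python3 - <<'E'
from h import *
s=cams.get_image("side")
cv2.imwrite("pics/e4.png",cv2.resize(s[90:215,280:480],None,fx=4,fy=4,interpolation=2));s=env.get_state()
print(s['tcp_pos'],s['tool_rot'],s['contact_force'],s['wrist_torque'])
E
```

```text
[ 0.51955886 -0.13247722  0.23802855] [-3.14099737e+00  2.18143220e-04 -2.35844940e-02] [-0.22042127 -0.57156525 -5.79428706] [-0.0077892  -0.01079129 -0.07260358]
```

View pics/e4.png

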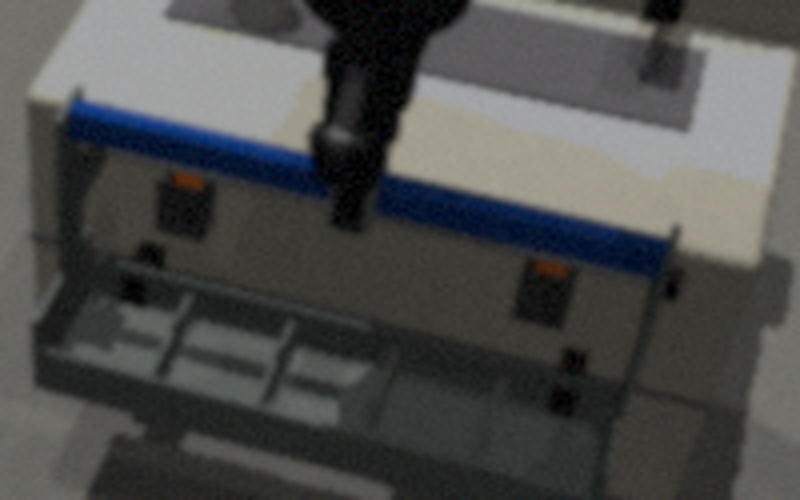

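Request:
arm_command:
  translation:
    - [0,-0.4,0]
    - [0,-0.4,0]
    - [0,-0.3,0]
    - [0,0,0]
    - [0,0,0]
  rotation:
    - [0,0,0.003]
    - [0,0,0]
    - [0,0,0]
    - [0,0,0]
    - [0,0,0]
  grip: [1,1,1,1,1]

```text
time_s: 10.0
tcp_pos: [0.5198, -0.1467, 0.2395]
tool_rot: [3.141, -0.002, -0.022]
contact_force: [-0.1, 0.1, -5.4]
opening: 0.0111
```

```bash
python3 - <<'E'
from h import *
s=cams.get_image("side")
cv2.imwrite("pics/e5.png",cv2.resize(s[90:215,280:480],None,fx=4,fy=4,interpolation=2));s=env.get_state()
print(s['tcp_pos'],s['tool_rot'],s['contact_force'],s['wrist_torque'])
E
```

```text
[ 0.5197576  -0.14668174  0.23951844] [ 3.14101429e+00 -1.45144728e-03 -2.21133747e-02] [-0.06951511 -0.48675661 -4.69540765] [-0.01286164 -0.01113935 -0.0196025 ]
```

View pics/e5.png

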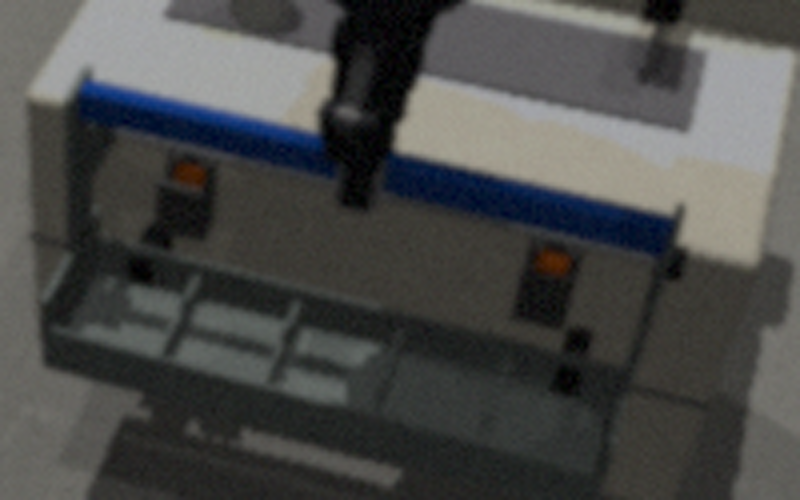

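Request:
arm_command:
  translation:
    - [0,-0.2,-0.1]
    - [0,-0.1,0]
    - [0,0,0]
    - [0,0,0]
  rotation:
    - [0,0,0.001]
    - [0,0,0]
    - [0,0,0]
    - [0,0,0]
  grip: [1,1,1,1]

```text
time_s: 10.38
tcp_pos: [0.5199, -0.1482, 0.2384]
tool_rot: [-3.14, -0.001, -0.02]
contact_force: [0.2, 0.5, -5.3]
opening: 0.011
```

Request:
arm_command:
  translation:
    - [0,-0.2,0]
    - [0,0,0]
    - [0,0,0]
  rotation:
    - [0,0,0]
    - [0,0,0]
    - [0,0,0]
  grip: [1,1,1]

```text
time_s: 10.63
tcp_pos: [0.52, -0.1484, 0.2384]
tool_rot: [-3.137, -0.001, -0.018]
contact_force: [-0.9, 1.2, -5.8]
opening: 0.0119
```

Request:
arm_command:
  translation:
    - [0,0.4,0]
    - [0,0,-0.5]
    - [0,0,-0.6]
    - [0,0,-0.6]
    - [0,0,-0.6]
    - [0,0,0]
    - [0,0,0]
  rotation:
    - [-0.004,0.001,-0.002]
    - [0,0,0]
    - [0,0,0]
    - [0,0,0]
    - [0,0,0]
    - [0,0,0]
    - [0,0,0]
  grip: [1,1,1,1,1,1,1]

```text
time_s: 11.22
tcp_pos: [0.5199, -0.1445, 0.2124]
tool_rot: [3.141, 0.0, -0.02]
contact_force: [0.1, 2.5, -3.6]
opening: 0.0115
```

Request:
arm_command:
  translation:
    - [0,0,-0.2]
    - [0,0,-0.2]
  rotation:
    - [0,0,0]
    - [0,0,0]
  grip: [1,1]

```text
time_s: 11.38
tcp_pos: [0.5204, -0.1435, 0.2088]
tool_rot: [-3.141, -0.001, -0.019]
contact_force: [-1.4, 5.2, 9.3]
opening: 0.0111
```

```bash
python3 - <<'E'
from h import *
s=cams.get_image("side")
cv2.imwrite("pics/e6.png",cv2.resize(s[90:215,280:480],None,fx=4,fy=4,interpolation=2));s=env.get_state()
print(s['tcp_pos'],s['tool_rot'],s['contact_force'],s['wrist_torque'])
E
```

```text
[ 0.52034888 -0.14358446  0.20861497] [-3.14129336e+00 -5.83979775e-04 -1.93346113e-02] [0.29623778 4.36195854 3.2469329 ] [0.6380509  0.14117163 0.13266611]
```

View pics/e6.png

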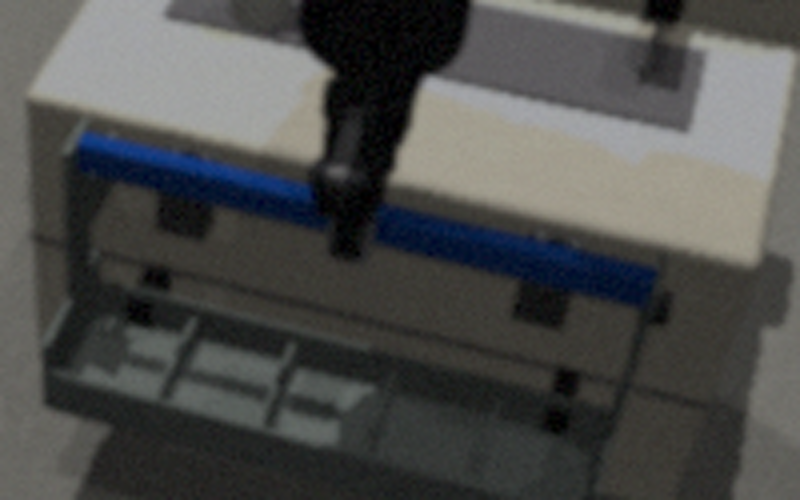

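Request:
arm_command:
  translation:
    - [0,0,-0.2]
    - [0,0,-0.2]
  rotation:
    - [0,0,0]
    - [0,0,0]
  grip: [1,1]

```text
time_s: 11.6
tcp_pos: [0.5209, -0.1433, 0.206]
tool_rot: [-3.141, -0.003, -0.019]
contact_force: [-2.5, 2.9, 11.3]
opening: 0.0112
```

Request:
arm_command:
  translation:
    - [-0.05,0,-0.2]
    - [0,0,-0.2]
  rotation:
    - [0,0.003,0]
    - [0,0,0]
  grip: [1,1]

```text
time_s: 11.77
tcp_pos: [0.5212, -0.1432, 0.2035]
tool_rot: [3.141, -0.003, -0.018]
contact_force: [-3.7, 3.7, 10.1]
opening: 0.0112
```

Request:
arm_command:
  translation:
    - [-0.05,0,-0.2]
    - [0,0,-0.2]
  rotation:
    - [0,0.003,-0.001]
    - [0,0,0]
  grip: [1,1]

```text
time_s: 11.93
tcp_pos: [0.5215, -0.1432, 0.2011]
tool_rot: [3.141, -0.003, -0.018]
contact_force: [-3.2, 3.1, 8.3]
opening: 0.0114
```

```bash
python3 - <<'E'
from h import *
s=cams.get_image("side")
cv2.imwrite("pics/e7.png",cv2.resize(s[90:215,280:480],None,fx=4,fy=4,interpolation=2));s=env.get_state()
print(s['tcp_pos'],s['tool_rot'],s['contact_force'],s['wrist_torque'])
E
```

```text
[ 0.52147025 -0.14330971  0.20087334] [ 3.14039064e+00 -3.10060848e-03 -1.80720013e-02] [-0.82498421  1.57042992  4.14853526] [-0.01240255  0.30718056  0.07513797]
```

View pics/e7.png

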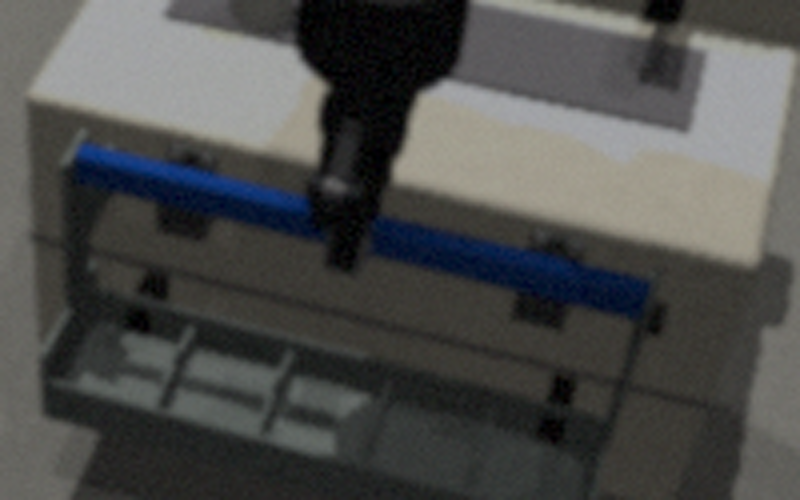

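Request:
arm_command:
  translation:
    - [-0.05,0,-0.2]
    - [0,0,-0.2]
    - [0,0,-0.2]
  rotation:
    - [0,0.003,-0.002]
    - [0,0,0]
    - [0,0,0]
  grip: [1,1,1]

```text
time_s: 12.23
tcp_pos: [0.5218, -0.1434, 0.1968]
tool_rot: [3.139, -0.004, -0.019]
contact_force: [-3.0, 2.0, 3.3]
opening: 0.0112
```

Request:
arm_command:
  translation:
    - [-0.05,0,-0.2]
    - [0,0,-0.15]
  rotation:
    - [0.002,0.003,0]
    - [0,0,0]
  grip: [1,1]

```text
time_s: 12.4
tcp_pos: [0.5216, -0.1439, 0.1936]
tool_rot: [3.141, -0.002, -0.019]
contact_force: [0.4, -0.5, -5.1]
opening: 0.0108
```

Request:
arm_command:
  translation:
    - [0,0,-0.15]
    - [0,0,-0.15]
  rotation:
    - [0,0.002,0]
    - [0,0,0]
  grip: [1,1]

```text
time_s: 12.57
tcp_pos: [0.5219, -0.1437, 0.1906]
tool_rot: [3.141, -0.0, -0.019]
contact_force: [-4.2, 12.0, 24.5]
opening: 0.0111
```

Request:
arm_command:
  translation:
    - [0,0,0.1]
    - [0,0,0]
  rotation:
    - [0,0,0]
    - [0,0,0]
  grip: [1,1]

```text
time_s: 12.73
tcp_pos: [0.522, -0.1438, 0.1914]
tool_rot: [3.141, -0.0, -0.019]
contact_force: [0.7, 0.3, -5.0]
opening: 0.0115
```

```bash
python3 - <<'E'
from h import *
s=cams.get_image("side")
cv2.imwrite("pics/e8.png",cv2.resize(s[90:215,280:480],None,fx=4,fy=4,interpolation=2));s=env.get_state()
print(s['tcp_pos'],s['tool_rot'],s['contact_force'],s['wrist_torque'])
E
```

```text
[ 0.52191598 -0.1438305   0.19126709] [ 3.14089734e+00 -7.90366088e-05 -1.92478230e-02] [ 0.45112063 -0.14706253 -4.71484237] [0.02583998 0.00369194 0.0566475 ]
```

View pics/e8.png

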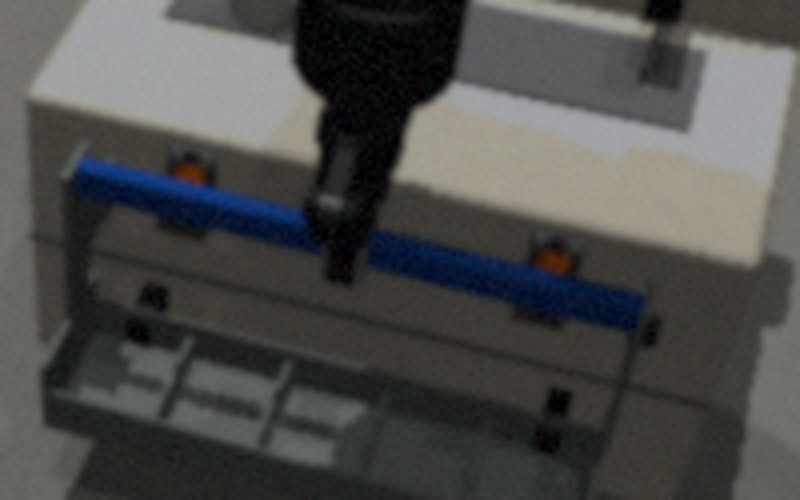

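Request:
arm_command:
  translation:
    - [0,0,-0.1]
    - [0,0,-0.04]
    - [0,0,-0.04]
    - [0,0,-0.04]
  rotation:
    - [0,0,0]
    - [0,0,0]
    - [0,0,0]
    - [0,0,0]
  grip: [1,1,1,1]

```text
time_s: 13.12
tcp_pos: [0.5221, -0.1433, 0.1905]
tool_rot: [3.141, -0.001, -0.019]
contact_force: [-2.0, 1.9, 8.8]
opening: 0.0107
```

Request:
arm_command:
  translation:
    - [0,0,0.1]
    - [0,0,0.08]
    - [0,0,0.08]
  rotation:
    - [0,0,0]
    - [0,0,0]
    - [0,0,0]
  grip: [1,1,1]

```text
time_s: 13.37
tcp_pos: [0.5218, -0.1437, 0.1929]
tool_rot: [3.141, -0.001, -0.019]
contact_force: [0.3, -1.4, -6.4]
opening: 0.0114
```

Request:
arm_command:
  translation:
    - [0,0,0.06]
    - [0,0,0.06]
    - [0,0,0.06]
  rotation:
    - [0,0,0]
    - [0,0,0]
    - [0,0,0]
  grip: [1,1,1]

```text
time_s: 13.62
tcp_pos: [0.5214, -0.1437, 0.1938]
tool_rot: [3.141, 0.001, -0.019]
contact_force: [2.8, -3.3, -16.5]
opening: 0.011
```

Request:
arm_command:
  translation:
    - [0,0,0.06]
    - [0,0,0.06]
  rotation:
    - [0,0,0]
    - [0,0,0]
  grip: [1,1]

```text
time_s: 13.78
tcp_pos: [0.5213, -0.1439, 0.1942]
tool_rot: [3.141, 0.002, -0.019]
contact_force: [3.4, -3.2, -20.6]
opening: 0.0111
```

```bash
python3 - <<'E'
from h import *
s=env.get_state()
print(s['tcp_pos'],s['tool_rot'],s['contact_force'],s['wrist_torque'])
E
```

```text
[ 0.52131993 -0.14393995  0.19415114] [ 3.14099161e+00  1.98474923e-03 -1.92598162e-02] [  3.40637992  -3.22865623 -20.63008901] [-0.15947584 -0.95726814  0.18081664]
```

Request:
arm_command:
  translation:
    - [0.05,0,-0.15]
    - [0,0,-0.12]
    - [0,0,-0.05]
    - [0,0,0]
  rotation:
    - [0,-0.002,0]
    - [0,0,0]
    - [0,0,0]
    - [0,0,0]
  grip: [1,1,1,1]

```text
time_s: 14.12
tcp_pos: [0.522, -0.1437, 0.1912]
tool_rot: [3.141, -0.001, -0.019]
contact_force: [-0.2, -0.8, -5.8]
opening: 0.0111
```

Request:
arm_command:
  translation:
    - [0,0,-0.03]
    - [0,0,0]
    - [0,0,0]
    - [0,0,0]
    - [0,0,0]
    - [0,0,0]
  rotation:
    - [0,0,0]
    - [0,0,0]
    - [0,0,0]
    - [0,0,0]
    - [0,0,0]
    - [0,0,0]
  grip: [1,1.5,2,3,4,4]

```text
time_s: 14.62
tcp_pos: [0.5229, -0.1438, 0.1923]
tool_rot: [3.141, -0.004, -0.019]
contact_force: [-0.0, -0.0, -0.2]
opening: 0.0397
```

```bash
python3 - <<'E'
from h import *
s=cams.get_image("side")
cv2.imwrite("pics/f1.png",cv2.resize(s[90:215,280:480],None,fx=4,fy=4,interpolation=2));s=env.get_state()
print(s['tcp_pos'],s['tool_rot'],s['contact_force'],s['wrist_torque'],s['opening'])
E
```

```text
[ 0.52289022 -0.14376683  0.19233199] [ 3.14075467 -0.0039345  -0.01934867] [-0.37921656 -1.44964871  0.51733833] [ 0.0029121   0.04464013 -0.00606891] 0.040166688945559546
```

View pics/f1.png

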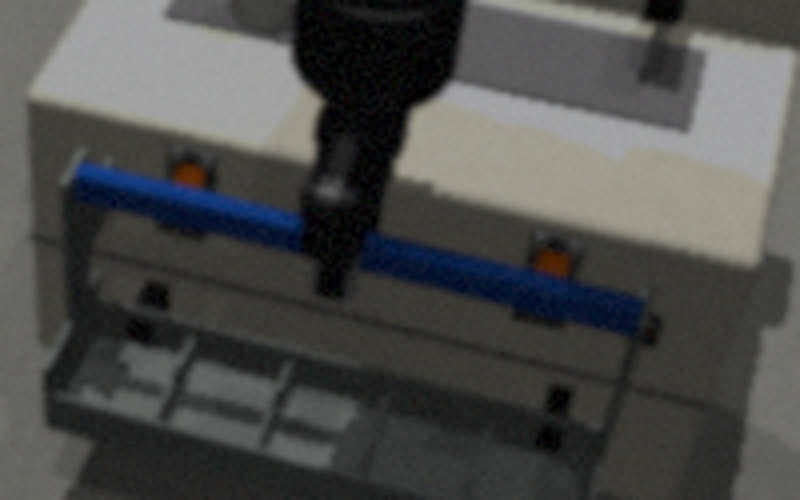

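Request:
arm_command:
  translation:
    - [0,0,0.5]
    - [0,0,1]
    - [0,0,1.5]
    - [0,0,2]
    - [0,0,2.5]
    - [0,0,2.5]
    - [0,0,2.5]
    - [0,0,0]
    - [0,0,0]
    - [0,0,0]
    - [0,0,0]
  rotation:
    - [0,0,0]
    - [0,0,0]
    - [0,0,0]
    - [0,0,0]
    - [0,0,0]
    - [0,0,0]
    - [0,0,0]
    - [0,0,0]
    - [0,0,0]
    - [0,0,0]
    - [0,0,0]
  grip: [4,4,4,4,4,4,4,4,4,4,4]

```text
time_s: 15.58
tcp_pos: [0.5214, -0.1435, 0.3257]
tool_rot: [3.141, -0.004, -0.019]
contact_force: [0.5, 0.3, 0.3]
opening: 0.0401
```

```bash
python3 - <<'E'
from h import *
s=cams.get_image("side");t=cams.get_image("top")
cv2.imwrite("pics/f2.png",cv2.resize(s[90:215,280:480],None,fx=4,fy=4,interpolation=2));cv2.imwrite("pics/f3.png",t);s=env.get_state()
print(s['tcp_pos'],s['contact_force'],s['opening'])
E
```

```text
[ 0.52137361 -0.14350112  0.32544761] [-0.10675846 -0.16210481 -0.28363979] 0.039950915557331886
```

View pics/f2.png

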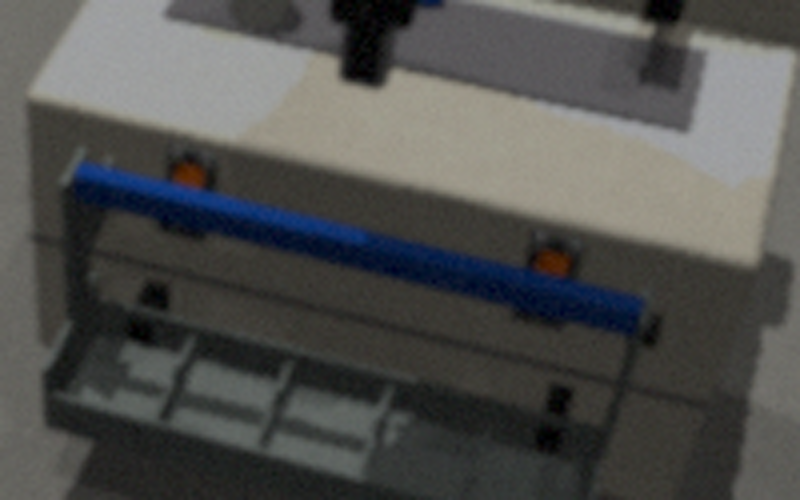

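View pics/f3.png

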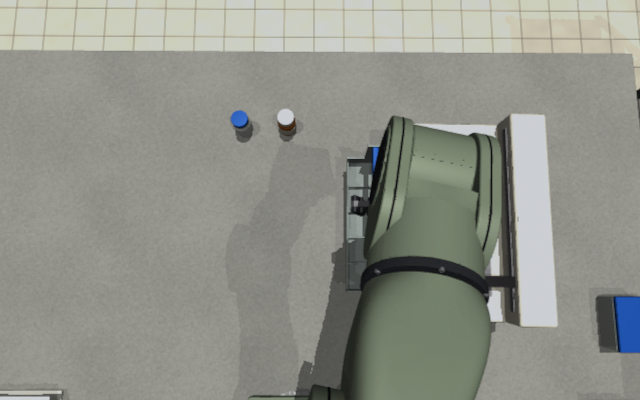

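```bash
python3 -c "
from workcell import env
print(env.sign_off())"
```

```text
the job is handed in; nothing more can be done
None
```

The rack is hanging on both hooks with both catches sprung out, and I have handed the job in at about 15.7 s. No verdict was reported. One press briefly went over your 25 N guide, at about 30 N.

- **Grasp:** I gripped the handle from above. The first closing sat about 9 mm too high, so I opened, went lower and gripped again. The wrist then carried about 5.5 N when lifted.
- **Approach:** On the first approach the far bumper touched a hook at about 9 N, going by the wrist torque. I backed off, came in about 2 cm lower and cleared it.
- **Pressing home:** The noses took a push of about 17 N at most. The force fell to nothing once the rail was past them. It met the hook floors with the rail roughly 5 mm below its nominal height.
- **The 30 N peak:** It came for a moment when the rail reached the floor, and I eased off at once. I then held a gentler press of about 14 N.
- **Tug:** I pulled up with about 15 N beyond the weight and the catches held. The wrist torque suggests they shared it fairly evenly (roughly 9 N near, 6 N far), but I did not measure each catch on its own.
- **Last checks:**
  - After letting go, the side picture shows the rack upright and unmoved, with both orange noses out.
  - Bottles A and B stand where they were. Bottle C was hidden by the arm in the top picture and only its foot shows in the side crop, so I checked it less well.
  - The wrist read about 0 N, with the gripper 13 cm clear of the rack.

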